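Take the fallen bottle off the two-tier carousel

TASK

One bottle has fallen over on the lower deck of the freely turning two-tier carousel. Take it out from under the upper deck and lay it gently into the two V-saddles of the metal bottle rest, its flat bottom towards the rest's upright end plate and its nozzle out over the open end, then let go. Do not drop it or let it touch the worktop; everything else on the carousel must stay on its deck, standing, the dropper bottle and the small glass vial on the worktop must be left standing where they are, and the carousel must have stopped turning at the end.

Things in the scene. Friction and masses are not known exactly. Their poses are not given: they have to be found in the camera images.
- carousel: Two-tier aluminium carousel, black fixed foot; origin on the worktop under its axis, z up (yaw means nothing). Lower deck: radius 130 mm, surface 38 mm above the worktop, 3 mm thick lip round the edge up to 44 mm. Column 20 mm diameter. Upper deck: disc of radius 105 mm, underside 193, top 200 mm above the worktop. Both turn as one. A shelf unit stands close behind (front at x = 0.649 m, 0.185 m high).
- peg (a point): Upright round black finger peg near the edge of the upper deck, for turning the carousel: 16 mm diameter, 40 mm tall above the deck (top 240 mm above the worktop), 82 mm from the carousel's axis; the point lies on its axis 223 mm above the worktop. It turns with the decks.
- bottle_mid (a point): Fallen white squeeze bottle lying on the lower deck, bottom outwards, nozzle inwards beside the column. Body 42 to 45 mm diameter, 73 mm long, then 18 mm neck to 106 mm and thin nozzle to 136 mm from the bottom; 70 to 150 g. Point: on its axis, 36 mm from the flat bottom, 21 mm above the deck as it lies; z points along the bottle to the nozzle. Does not roll.
- bottle_tip (a point): Tip of the fallen bottle's nozzle, 100 mm along z from bottle_mid.
- rest_seat (a point): Fixed aluminium bottle rest: base 116 x 76 x 6 mm, two 90 degree V-saddles 5 mm thick at x = +25 and -25 mm (tops 43 mm above the worktop, 25 mm to either side), end plate with inner face at x = -49 mm, 46 mm wide, 46 mm high. Point: where bottle_mid belongs, 52 mm above the worktop; x points level from the end plate to the open end, where the nozzle goes; z up.
- tall_bottle_mid (a point): Second squeeze bottle, same kind, 45 mm diameter and 136 mm tall, standing on the lower deck; point half-way up. Stays.
- lidded_jar_mid (a point): Lidded jar, 44 mm diameter, 45 mm tall, standing on the lower deck; point half-way up. Stays.
- white_bottle_mid (a point): Small white capped bottle, 30 mm diameter, 52 mm tall, standing on the lower deck; point half-way up. Stays.
- pin_block_mid (a point): White block 24 x 46 x 12 mm with upright needles in it (65 mm tall in all), standing on the upper deck on the far side of the axis from the peg; point at the centre of the block. Stays.
- dropper_mid (a point): Dropper bottle, 23 mm diameter, 55 mm tall, standing on the worktop between carousel and rest; point half-way up. Stays.
- vial_mid (a point): Small clear glass vial, 19 mm diameter, 37 mm tall, standing on the worktop between carousel and rest; point half-way up. Stays.
- platter (a joint): Angle of the carousel's decks, rad, counter-clockwise from above positive, 0 as found; turns round and round on an almost frictionless bearing and coasts to rest in about a second. Things stand loose on the decks and ride along when it is turned gently.
There are look-alikes about, which are no part of the job. What is shaped like the part that bears lidded_jar_mid but green is not meant.

How it is judged:
By the outcome, as a careful person would: the job done as asked, in the order asked, and still so for the second after the job is handed in, with the robot touching nothing.
It also fails if it takes over 67 s, if anything falls off the work surface, if the arm or the gripper's body presses on something with over 40 N, if the wrist force passes 120 N, or if a joint passes its speed limit or range.

ROBOT

A 6-joint arm with a two-finger parallel gripper is mounted at the origin on a cart in front of the work surface, level with it; the furniture and walls round the work are solid. World frame = base frame: x ahead of the robot, y to its left, z up, the work surface at z = 0. Lengths are in mm, angles in rad, forces in N, time in s.
With the tool pointing down it reaches from about 275 to 975 mm from the base axis. Payload 8.4 kg.
Tool frame: the origin (TCP) lies midway between the tips of the shut fingers; the grasp point (between the pads) lies 19 mm behind it (manip.grip_depth is the distance from the TCP to the grasp point, in mm); z points along the fingers, y is the line along which they close (so a half turn about z gives the same grasp; the last joint's range is limited). The gripper opens to 92 mm and grips with 3 to 60 N. Pads are 20 mm wide; open, the fingers measure 128 mm over their backs; the gripper's body (75 mm by 189 mm) begins 69 mm behind the grasp point.
Start: joints at [-0.002, 0.353, 1.633, -0, 1.155, -0.002], TCP at [625.002, -0, 214.583] pointing down, gripper open.
Joint ranges: [-2.63, 2.63], [-0.92, 2.1], [0.06, 2.66], [-1.3, 4.44], [0, 2.69], [-3.02, 3.02]. Speed limits (rad/s): [2.22, 2.22, 2.79, 3.14, 3.14, 3.14].

INTERFACE

Orientations are given as a unit quaternion [x, y, z, w].
In Python, from bench import get_state, camera, manip gives the robot as it stands.
- The arm moves only by the tool servo_tool, never from a script. Its argument "steps" is text: rows parted by semicolons, each of 5 numbers parted by spaces: the shift along the world's x, y, z scaled (see below), then the turn about the world's z scaled (see below), then the opening, from -1 (shut) to 1 (fully open). In form: dx dy dz yaw claw; .... A call has exactly 8 rows; each row shifts and turns the commanded pose from where the row before left it; what a row does not reach is not made up. The controller multiplies each number of a shift by 0.5 m and each number of a turn by 90 degrees. A row lasts 1/8 s, in which the tool goes at most 62.5 mm and 10.7 degrees, less where a joint would pass 70% of its speed; a pose out of reach is approached as far as the arm can. A call with a number of a shift or a turn outside -1 to 1 is refused whole. A call with a gripper value outside its range is refused whole. The fingers move at their own pace and stop on an object; "newtons" is the grip in N (left out, the last holds). Time passes only in rows, so rows that do not move let the fingers close, or fill a call up. It gives the time, the measured TCP pose, the force, the opening and the grip force at its end, in the units of the state.
- get_state(): the state, without advancing time (a new reading comes with each control period).
- camera(name): name is "scene" or "side" or "wrist"; returns a dict with "color" (384x512x3 uint8, red, green, blue), "fx", "fy", "cx", "cy" (pixels), "rvec" (rotation vector, rad) and "tvec" (3), from world to camera coordinates, as OpenCV has them; the wrist camera has in their place "mount" (4x4, takes a point from camera to tool coordinates, whose origin is the TCP and whose axes are the flange's). Camera axes: x right, y down, z forward; pixel columns grow to the right and rows downward; lengths in mm; the calibration is good to about 2 mm. A picture is of the moment at which its call begins: read the wrist's pose just before it. There is no depth.
- manip.job_done(): hands the job in; it is judged then, once.
The state is a dict: "t": time; "q": joint angles; "dq": joint speeds; "joint_efforts": joint torques, N m; "position": TCP position; "tool_rot": TCP orientation; "ft_force": force on the tool from outside, world axes, zero at the start; "torque": the same for the moment, N m; "grip_width": finger opening in mm; "grip_force": force on a finger pad.
Only numpy, scipy, OpenCV 4.12 (cv2) and the standard library are available. Lean on these libraries where they do the work, as an engineer would, in place of code of your own. Each camera call takes 0.05 s, during which the arm holds its last target. There are 200 camera calls.

## Working session

There is one attempt and no reset: what is moved stays moved. The work goes in short steps, Python scripts to look and compute and a tool call to move; the robot and the scene stay as the last step left them, time stands still between calls to the robot, and variables do not carry over. Pictures are saved under pics/ and viewed, at most 13 in all, crops included, and the job is handed in when it is done.

Besides the shell and the picture viewer there is one more tool, called after ">>>" as name(argument=value, ...), one argument or row to a line, values as JSON. servo_tool: Moves the arm, as the interface text tells. Shifts and turns lie within -1 to 1; 1 stands for 0.5 m of shift or 90 degrees of turn. Its arguments: {"type":"object","properties":{"steps":{"type":"string"},"newtons":{"type":"number"}},"required":["steps"]}

```bash
mkdir -p pics; ls
cat > h.py <<'E'
import numpy as np, cv2
from bench import get_state, camera, manip
def ray(c,u,v):
    R,_=cv2.Rodrigues(np.array(c["rvec"],float)); t=np.array(c["tvec"],float).ravel()
    d=R.T@np.array([(u-c["cx"])/c["fx"],(v-c["cy"])/c["fy"],1.]); return -R.T@t,d
def onz(c,u,v,z):
    o,d=ray(c,u,v); return o+d*(z-o[2])/d[2]
def two(c1,p1,c2,p2):
    o1,d1=ray(c1,*p1); o2,d2=ray(c2,*p2)
    s=np.linalg.lstsq(np.c_[d1,-d2],o2-o1,rcond=None)[0]
    a=o1+d1*s[0]; b=o2+d2*s[1]; return (a+b)/2,np.linalg.norm(a-b)
def proj(c,p):
    return cv2.projectPoints(np.array(p,float).reshape(-1,3),np.array(c["rvec"],float),np.array(c["tvec"],float),np.array([[c["fx"],0,c["cx"]],[0,c["fy"],c["cy"]],[0,0,1.]]),None)[0].reshape(-1,2)
E
python3 - <<'E'
from h import *
import pickle
S={n:camera(n) for n in("scene","side","wrist")}
pickle.dump(S,open("s0.pkl","wb"))
for n in("scene","side"):
    c=S[n];R,_=cv2.Rodrigues(np.array(c["rvec"],float));print(n,(-R.T@np.array(c["tvec"]).ravel()).round(),R[2].round(2),c["fx"])
    cv2.imwrite(f"pics/{n}0.png",cv2.resize(c["color"][...,::-1],(800,600),interpolation=cv2.INTER_CUBIC))
print(np.array(S["wrist"]["mount"]).round(2))
E
```

```text
pics
scene [-419. -484. 1052.] [ 0.67  0.38 -0.64] 484.99774477943095
side [-381.  737.  712.] [ 0.72 -0.53 -0.44] 457.65326272782346
[[  -0.     -0.96   -0.28   78.14]
 [   1.      0.     -0.      1.59]
 [   0.     -0.28    0.96 -171.22]
 [   0.      0.      0.      1.  ]]
```

View pics/scene0.png

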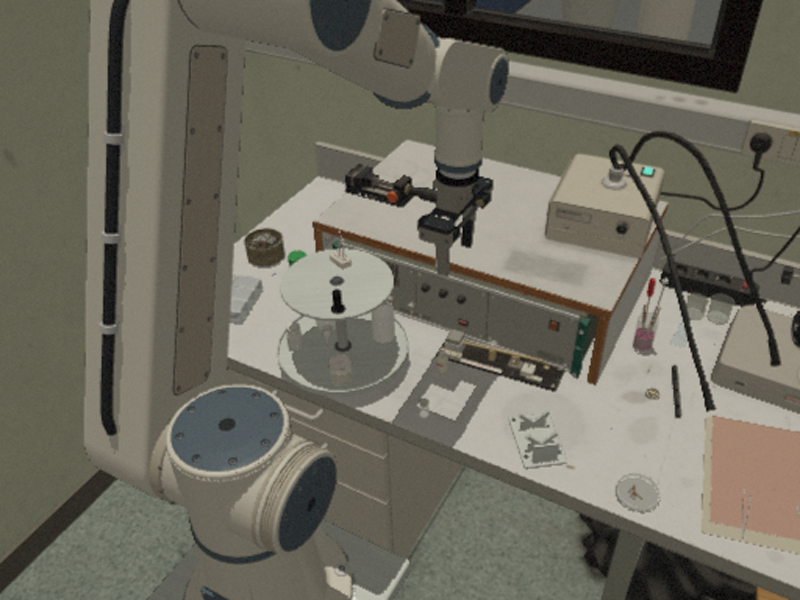

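View pics/side0.png

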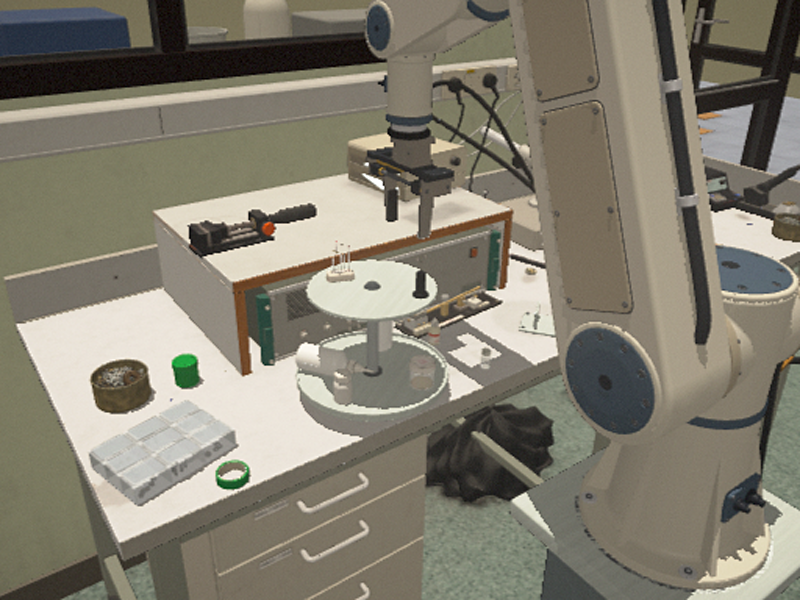

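The scene view shows the carousel with its peg at (337,300) and the rest at (537,440). The dropper and vial are near (422,405). The side view shows the fallen bottle's bottom at (308,358), with its neck pointing at the column (375,350). The look-alikes for it are the upright tall bottle at (385,330) behind the column, the small white bottle at (342,383) and the jar at (422,372). The green jar at (186,370) is excluded. Next I'll take close crops.

Run:
```python
from h import *
import pickle
S=pickle.load(open("s0.pkl","rb"))
a=S["side"]["color"][150:285,180:300,::-1]; b=S["scene"]["color"][150:305,170:375,::-1]
a=cv2.resize(a,None,fx=3.5,fy=3.5,interpolation=cv2.INTER_CUBIC); b=cv2.resize(b,None,fx=1.8,fy=1.8,interpolation=cv2.INTER_CUBIC)
im=np.zeros((600,800,3),np.uint8); im[:a.shape[0],:a.shape[1]]=a; im[:b.shape[0],425:425+b.shape[1]]=b[:,:375]
cv2.imwrite("pics/crop1.png",im)
# upper deck peg top: side full 800px (421,273), scene (337,292)
k=.64
p,e=two(S["scene"],(337*k,292*k),S["side"],(421*k,273*k)); print("pegtop",p,e)
p,e=two(S["scene"],(337*k,281*k),S["side"],(372*k,286*k)); print("axis top",p,e)
```

```text
pegtop [417.61960296 123.4337369  235.42705312] 1.0344354700723963
axis top [485.28630474 169.97653084 197.16066766] 0.17884723149567158
```

View pics/crop1.png

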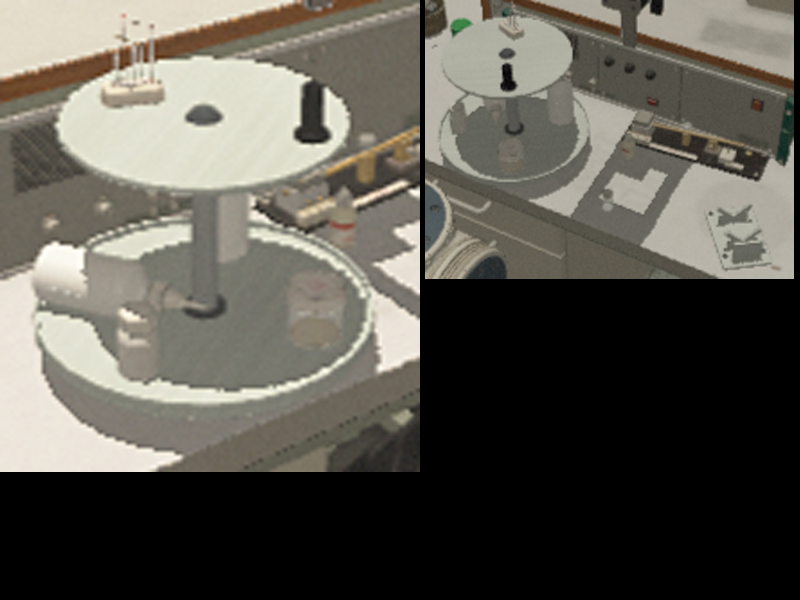

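The crop shows the bottle's bottom overhanging the lip at (45,275), with the nozzle tip by the column at (205,307). The white bottle is at (135,345), the jar at (315,310), and the tall bottle is behind the column at (235,225). The bottle overhangs, so a vertical gripper outside the upper deck can pinch it near the bottom. Next I'll measure the bottle and the rest.

Run:
```python
from h import *
import pickle
S=pickle.load(open("s0.pkl","rb"))
sd=S["side"];sc=S["scene"]
f=lambda x,y:(x/3.5+180,y/3.5+150)
A=np.array([485.3,170])
for n,(x,y),z in [("bot",(47,272),59),("bodyend",(140,287),59),("tip",(207,308),59),("pegbase",(311,138),200),("pin",(135,95),206),("white",(137,345),64),("jar",(316,312),60)]:
    p=onz(sd,*f(x,y),z)[:2]-A; print(n,(p+A).round(1),"r",np.hypot(*p).round(1),"ang",np.degrees(np.arctan2(p[1],p[0])).round(1))
a=cv2.resize(sc["color"][225:310,255:375,::-1],None,fx=5,fy=5,interpolation=cv2.INTER_CUBIC)
b=cv2.resize(sd["color"][190:220,325:370,::-1],None,fx=4,fy=4,interpolation=cv2.INTER_CUBIC)
im=np.zeros((560,800,3),np.uint8);im[:a.shape[0],:a.shape[1]]=a;im[:b.shape[0],610:610+b.shape[1]]=b
cv2.imwrite("pics/rest.png",im); print(get_state()["tool_rot"])
```

```text
bot [560.6 263.5] r 120.1 ang 51.1
bodyend [502.7 216.1] r 49.3 ang 69.3
tip [450.6 190.3] r 40.2 ang 149.7
pegbase [409.5 129.8] r 85.8 ang -152.1
pin [526.3 202.3] r 52.2 ang 38.2
white [432.7 261. ] r 105.2 ang 120.0
jar [399.8 128.1] r 95.3 ang -153.9
[ 7.07091549e-01  7.07121803e-01 -3.80465978e-04 -3.90906625e-04]
```

View pics/rest.png

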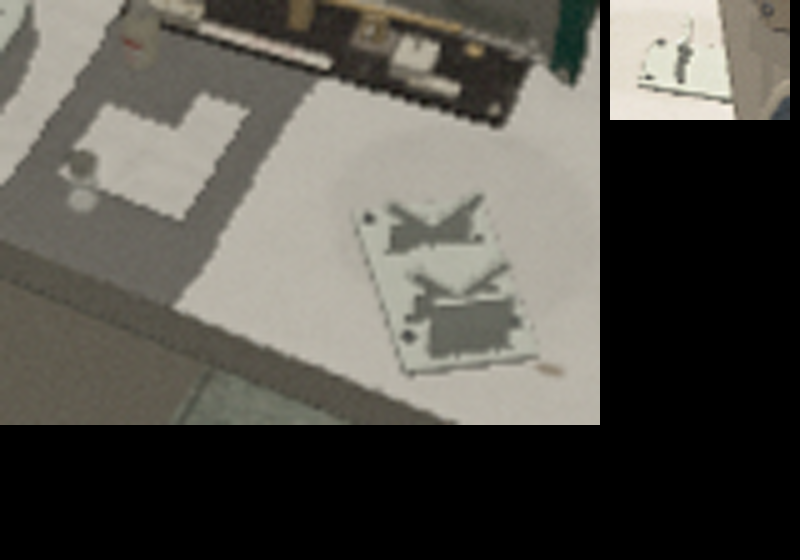

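>>> servo_tool(
  steps="0 0 0.1 0 1;0 0 0.1 0 1;-0.05 0.09 0.03 0 1;-0.05 0.09 0.03 0 1;-0.05 0.09 0.03 0 1;-0.05 0.09 0.03 0 1;-0.05 0.09 0.03 0 0;-0.05 0.08 0.03 0 -0.4",
)

```text
t: 1.15
position: [473.8, 266.4, 404.9]
tool_rot: [0.707, 0.707, -0.0, -0.0]
ft_force: [0.5, 0.8, -0.0]
grip_width: 74.1
grip_force: 0.0
```

```bash
cat >> h.py <<'E'
from scipy.spatial.transform import Rotation as Ro
def wrist():
    s=get_state(); c=camera("wrist")
    T=np.eye(4);T[:3,:3]=Ro.from_quat(s["tool_rot"]).as_matrix();T[:3,3]=s["position"]
    W=T@np.array(c["mount"]); I=np.linalg.inv(W)
    c["rvec"]=cv2.Rodrigues(I[:3,:3])[0];c["tvec"]=I[:3,3]; return c
E
python3 - <<'E'
from h import *
import pickle
c=wrist();pickle.dump(c,open("w1.pkl","wb"))
s=get_state();print(s["t"],s["position"].round(1) if hasattr(s["position"],"round") else s["position"],s["q"],s["grip_width"])
cv2.imwrite("pics/w1.png",cv2.resize(c["color"][...,::-1],(800,600)))
print(proj(c,[[485,170,200],[560,263,59]])*800/512)
E
```

```text
1.2 [471.9 270.4 407.1] [0.51534019 0.09535513 1.54572201 0.00343065 1.49824544 0.51313274] 70.03090439766989
[[414.1736073  364.08688375]
 [478.08018831 235.98374638]]
```

View pics/w1.png

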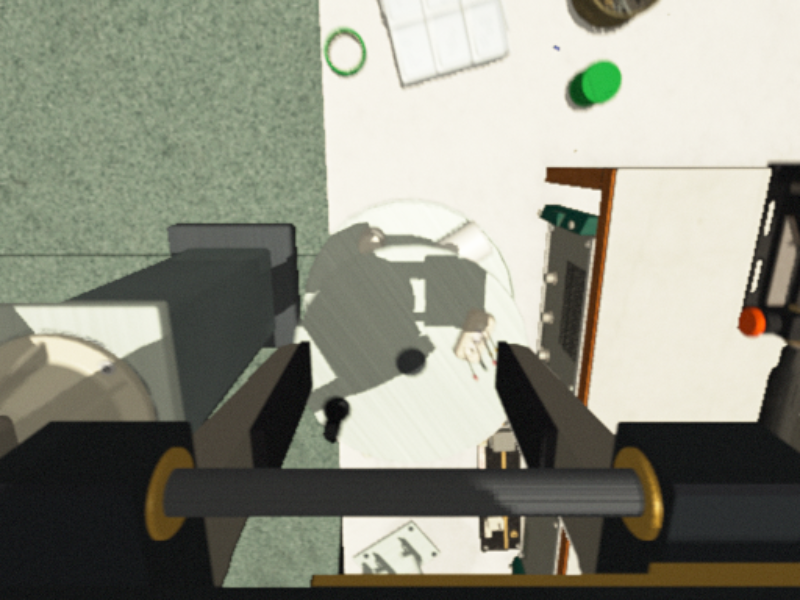

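The wrist view looks down on the deck. The bottle bottom sticks out at about (470,240), the peg is at (335,412), the pin block at (475,340), and the rest's corner is at the bottom (400,550). I'll zoom in.

Run:
```python
from h import *
import pickle
c=pickle.load(open("w1.pkl","rb"))
im=cv2.resize(c["color"][115:290,180:350,::-1],None,fx=3.4,fy=3.4,interpolation=cv2.INTER_CUBIC)
A=np.array([485.3,170])
for r,z,col in((130,44,(0,0,255)),(105,200,(255,0,0))):
    t=np.linspace(0,2*np.pi,120);P=proj(c,np.c_[A[0]+r*np.cos(t),A[1]+r*np.sin(t),0*t+z])
    for u,v in P: cv2.circle(im,(int((u-180)*3.4),int((v-115)*3.4)),1,col,-1)
cv2.imwrite("pics/w1c.png",im)
```

```text
(no output)
```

View pics/w1c.png

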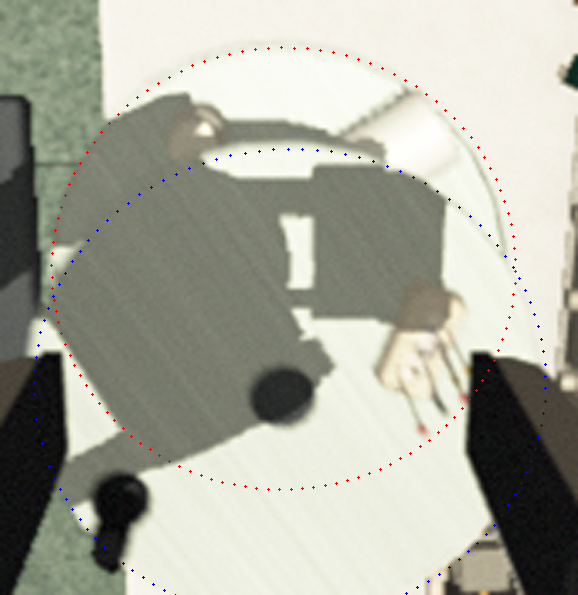

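Run:
```python
from h import *
import pickle
c=pickle.load(open("w1.pkl","rb"));S=pickle.load(open("s0.pkl","rb"))
A=np.array([485.3,170])
g=lambda x,y:((x+.5)/3.4+180,(y+.5)/3.4+115)
for n,x,y,z in(("c1",410,90,59),("c2",467,152,59),("mid",439,118,65),("edge",345,135,59),("axis",282,396,200),("pegtop",121,495,240)):
    p=onz(c,*g(x,y),z)[:2];print(n,p.round(1),(p-A).round(1),np.hypot(*(p-A)).round(1))
k=.64
print("axis2",two(S["side"],(372*k,286*k),c,g(282,396)))
print("peg2",two(S["side"],(421*k,273*k),c,g(121,495)))
sc=S["scene"]
h=lambda x,y:(x/5+255,y/5+225)
for n,x,y,z in(("baseNL",352,213,6),("baseFL",408,372,6),("baseFR",538,355,6),("Vfar",435,230,18),("Vfar top L",388,203,43),("Vfar top R",483,197,43),("Vn L",412,277,43),("Vn R",510,268,43),("plateTL",428,305,46),("plateTR",516,297,46),("dropper",80,162,55),("vial",80,195,37)):
    print(n,onz(sc,*h(x,y),z)[:2].round(1))
```

```text
c1 [550.  279.6] [ 64.7 109.6] 127.3
c2 [581.3 247.2] [96.  77.2] 123.2
mid [564.7 266. ] [79.4 96. ] 124.6
edge [517.  256.2] [31.7 86.2] 91.8
axis [482.2 172.1] [-3.1  2.1] 3.7
pegtop [420.7 149.6] [-64.6 -20.4] 67.7
axis2 (array([482.27679911, 171.84835684, 199.07735034]), np.float64(0.2779808610374883))
peg2 (array([415.71417843, 134.68842051, 232.75354912]), np.float64(19.540598675265265))
baseNL [ 485.2 -185. ]
baseFL [ 394.  -255.3]
baseFR [ 437.3 -312.9]
Vfar [ 484.6 -234.5]
Vfar top L [ 469.2 -210.4]
Vfar top R [ 497.8 -255.3]
Vn L [ 425.7 -241.7]
Vn R [ 456.1 -286. ]
plateTL [ 409.2 -257. ]
plateTR [ 436.  -296.2]
dropper [407.5 -50.2]
vial [400.1 -54. ]
```

>>> servo_tool(
  steps="0 0 0.125 0 -0.4;0 0 0.125 0 -0.4;0 0 0.125 0 -0.4;0 0 0.125 0 -0.4;0 0 0.125 0 -0.4;0 0 0.125 0 -0.4;0 0 0.125 0 -0.4;0 0 0.125 0 -0.4",
)

```text
t: 2.2
position: [447.1, 249.2, 856.9]
tool_rot: [0.707, 0.707, -0.017, -0.005]
ft_force: [2.3, 0.5, 1.5]
grip_width: 27.4
grip_force: 0.0
```

Run:
```python
from h import *
s=get_state();print(s["t"],np.round(s["position"],1),np.round(s["q"],3),Ro.from_quat(s["tool_rot"]).as_matrix()[:,2].round(3))
```

```text
2.2 [447.1 249.2 856.9] [0.505 0.428 0.074 0.    2.675 0.506] [-0.031 -0.017 -0.999]
```

>>> servo_tool(
  steps="0 0 0.06 0 -0.4;0 0 0.06 0 -0.4;0 0 0.06 0 -0.4;0 0 0.06 0 -0.4;0 0 -0.1 0 -0.4;0 0 -0.1 0 -0.4;0 0 -0.1 0 -0.4;0 0 -0.1 0 -0.4",
)

```text
t: 3.2
position: [415.6, 231.9, 725.3]
tool_rot: [0.707, 0.707, 0.012, 0.003]
ft_force: [0.9, 0.5, 0.7]
grip_width: 27.6
grip_force: 0.0
```

Run:
```python
from h import *
s=get_state();print(s["t"],np.round(s["position"],1),np.round(s["q"],3),Ro.from_quat(s["tool_rot"]).as_matrix()[:,2].round(3))
```

```text
3.2 [415.6 231.9 725.3] [0.506 0.039 0.95  0.    2.128 0.506] [ 0.021  0.012 -1.   ]
```

>>> servo_tool(
  steps="0 0 0 0 -0.4;0.08 0.045 0.05 0 -0.4;0.08 0.045 0.05 0 -0.4;0.08 0.045 0.05 0 -0.4;0.08 0.045 0.05 0 -0.4;0.08 0.045 0.05 0 -0.4;0.08 0.045 0.05 0 -0.4;0.08 0.045 0.05 0 -0.4",
)

```text
t: 4.2
position: [606.1, 339.2, 773.8]
tool_rot: [0.706, 0.706, 0.055, 0.015]
ft_force: [-0.0, -0.7, 0.3]
grip_width: 27.7
grip_force: 0.0
```

Run:
```python
from h import *
s=get_state();print(s["t"],np.round(s["position"],1),np.round(s["q"],3),Ro.from_quat(s["tool_rot"]).as_matrix()[:,2].round(3))
```

```text
4.2 [606.1 339.2 773.8] [5.080e-01 5.810e-01 5.800e-02 1.000e-03 2.388e+00 5.080e-01] [ 0.1    0.056 -0.993]
```

>>> servo_tool(
  steps="0.08 0.045 0.05 0 -0.4;0.08 0.045 0.05 0 -0.4;0.08 0.045 0.05 0 -0.4;0.08 0.045 0.05 0 -0.4;0.08 0.045 0.05 0 -0.4;0.08 0.045 0.05 0 -0.4;0.08 0.045 0.05 0 -0.4;0.08 0.045 0.05 0 -0.4",
)

```text
t: 5.2
position: [746.0, 418.3, 731.9]
tool_rot: [0.695, 0.695, 0.175, 0.049]
ft_force: [0.0, -0.1, -0.3]
grip_width: 27.4
grip_force: 0.0
```

```bash
cat > st.py <<'E'
from h import *
s=get_state();print(s["t"],np.round(s["position"],1),np.round(s["q"],3),Ro.from_quat(s["tool_rot"]).as_matrix().T.round(3).tolist(),s["grip_width"],s["grip_force"])
E
python3 st.py
```

```text
5.2 [746.  418.3 731.9] [5.090e-01 6.720e-01 5.800e-02 1.000e-03 2.047e+00 5.100e-01] [[-0.028, 0.984, 0.174], [0.95, -0.028, 0.311], [0.311, 0.174, -0.934]] 27.351558892952504 0.0
```

>>> servo_tool(
  steps="-0.1 -0.056 -0.03 0 -0.4;-0.1 -0.056 -0.03 -0.115 -0.4;0 0 0 -0.115 -0.4;0 0 0 -0.115 -0.4;0 0 0 -0.115 -0.4;0 0 0 -0.115 -0.4;0 0 0 -0.115 -0.4;0 0 0 -0.115 -0.4",
)

```text
t: 6.2
position: [679.6, 381.1, 715.0]
tool_rot: [0.969, 0.166, 0.116, 0.141]
ft_force: [-13.2, -10.2, 11.9]
grip_width: 27.8
grip_force: 0.0
```

```bash
python3 st.py
```

```text
6.2 [679.6 381.1 715. ] [ 0.673  0.696  0.057 -0.474  2.259  1.576] [[0.918, 0.355, 0.178], [0.289, -0.905, 0.311], [0.272, -0.234, -0.933]] 27.849505941018524 0.0
```

>>> servo_tool(
  steps="0 0 0 -0.115 -0.4;0 0 0 -0.115 -0.4;0 0 0 -0.115 -0.4;0.08 0.045 0.05 0 -0.4;0.08 0.045 0.05 0 -0.4;0.08 0.045 0.05 0 -0.4;0.08 0.045 0.05 0 -0.4;0.08 0.045 0.05 0 -0.4",
)

```text
t: 7.2
position: [738.4, 380.5, 669.7]
tool_rot: [0.975, -0.077, 0.162, 0.132]
ft_force: [0.6, -0.3, 0.2]
grip_width: 27.8
grip_force: 0.0
```

```bash
python3 st.py
```

```text
7.2 [738.4 380.5 669.7] [ 0.649  0.764  0.058 -0.515  2.182  2.049] [[0.936, -0.108, 0.336], [-0.193, -0.953, 0.232], [0.295, -0.282, -0.913]] 27.78701521980652 0.0
```

>>> servo_tool(
  steps="0 0 0 -0.115 -0.4;0 0 0 -0.115 -0.4;0.07 0.05 0.06 -0.06 -0.4;0.07 0.05 0.06 0 -0.4;0.07 0.05 0.06 0 -0.4;0.07 0.05 0.06 0 -0.4;0.07 0.05 0.06 0 -0.4;0.07 0.05 0.06 0 -0.4",
)

```text
t: 8.2
position: [769.6, 391.0, 658.5]
tool_rot: [0.931, -0.271, 0.222, 0.102]
ft_force: [-0.3, -0.6, 0.4]
grip_width: 27.3
grip_force: 0.0
```

```bash
python3 st.py
```

```text
8.2 [769.6 391.  658.5] [ 0.663  0.792  0.058 -0.572  2.109  2.456] [[0.755, -0.459, 0.468], [-0.55, -0.832, 0.07], [0.358, -0.31, -0.881]] 27.265925733540442 0.0
```

>>> servo_tool(
  steps="0.07 0.05 0.06 -0.05 -0.4;0.07 0.05 0.06 0 -0.4;0.06 0.05 0.06 0 -0.4;-0.09 -0.06 -0.03 0.1 -0.4;-0.09 -0.06 -0.03 0.1 -0.4;-0.09 -0.06 -0.03 0.1 -0.4;-0.09 -0.06 -0.03 0.1 -0.4;-0.09 -0.06 -0.03 0.1 -0.4",
)

```text
t: 9.2
position: [637.2, 295.9, 627.8]
tool_rot: [0.96, -0.01, 0.278, 0.002]
ft_force: [0.6, -0.4, 1.0]
grip_width: 27.7
grip_force: 0.0
```

```bash
python3 st.py
python3 - <<'E'
from h import *
import pickle
c=pickle.load(open("w1.pkl","rb"));S=pickle.load(open("s0.pkl","rb"))
g=lambda x,y:((x+.5)/3.4+180,(y+.5)/3.4+115)
A=np.array([482.3,171.8])
for n,p in(("peg w",two(S["side"],(421*.64,273*.64),c,g(109,562))),("peg s",two(S["scene"],(337*.64,292*.64),c,g(109,562))),("base",(onz(c,*g(121,495),200),0))):
    d=p[0][:2]-A;print(n,p,np.hypot(*d),np.degrees(np.arctan2(d[1],d[0])))
E
```

```text
9.2 [637.2 295.9 627.8] [ 0.589  0.077  1.233 -0.317  1.363  2.171] [[0.845, -0.017, 0.535], [-0.02, -1.0, -0.002], [0.535, -0.009, -0.845]] 27.65132848807344 0.0
peg w (array([415.44441594, 121.99905754, 237.29939164]), np.float64(5.631582566166962)) 83.3654784108241 -143.31745394367195
peg s (array([414.54007588, 120.58334875, 239.55487934]), np.float64(0.8493853525632531)) 84.93852295869485 -142.9160204030364
base (array([414.20651141, 126.43329991, 200.        ]), 0) 81.82212821086533 -146.3268051734335
```

>>> servo_tool(
  steps="-0.055 -0.042 -0.082 0.051 -0.4;-0.055 -0.042 -0.082 0.051 -0.4;-0.055 -0.042 -0.082 0.051 -0.4;-0.055 -0.042 -0.082 0.051 -0.4;-0.055 -0.042 -0.082 0.051 -0.4;-0.055 -0.042 -0.082 0.051 -0.4;-0.055 -0.042 -0.082 0.051 -0.4;-0.052 -0.042 -0.082 0.051 -0.4",
)

```text
t: 10.2
position: [423.1, 128.7, 301.3]
tool_rot: [0.915, 0.291, 0.266, -0.081]
ft_force: [0.4, -0.8, -0.6]
grip_width: 27.6
grip_force: 0.0
```

>>> servo_tool(
  steps="0 0 0 0 -0.4;0 0 0 0 -0.4;0 0 0 0 -0.4;0 0 0 0 -0.4;0 0 0 0 -0.4;0 0 0 0 -0.4;0 0 0 0 -0.4;0 0 0 0 -0.4",
)

```text
t: 11.2
position: [421.2, 129.0, 298.7]
tool_rot: [0.917, 0.289, 0.262, -0.081]
ft_force: [0.3, 0.3, 0.0]
grip_width: 27.9
grip_force: 0.0
```

```bash
python3 st.py
python3 - <<'E'
from h import *
import pickle
c=wrist();pickle.dump(c,open("w2.pkl","wb"))
im=cv2.resize(c["color"][...,::-1],(800,600))
P=proj(c,[[415.5,124.2,240],[415.5,124.2,200],[482.3,171.8,204],get_state()["position"]])*800/512;print(P)
for u,v in P: cv2.drawMarker(im,(int(u),int(v)),(0,0,255),0,12)
cv2.imwrite("pics/w2.png",im)
E
```

```text
11.2 [421.2 129.  298.7] [ 0.072 -0.313  2.248  0.403  0.756  0.801] [[0.695, 0.487, 0.528], [0.573, -0.82, 0.002], [0.434, 0.301, -0.849]] 27.876544316860677 0.0
[[401.39703025 393.55990299]
 [401.5052753  397.54242923]
 [400.41353235 268.00049457]
 [399.66306074 366.11014885]]
```

View pics/w2.png

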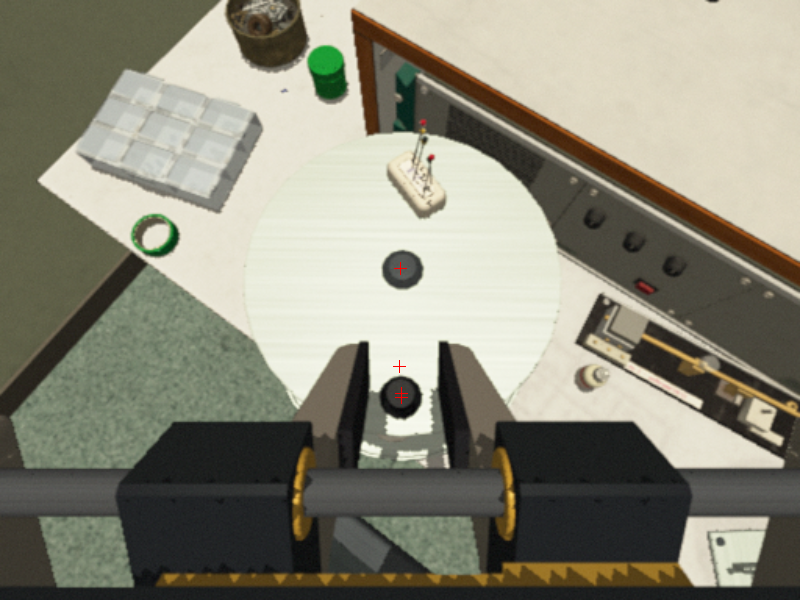

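The peg at (401,396) sits between the fingers as predicted, and the pin block is at (415,180). Next I'll lower over the peg and work out the arc.

>>> servo_tool(
  steps="-0.002 -0.002 -0.06 0 -0.4;-0.002 -0.002 -0.06 0 -0.4;0 0 -0.053 0 -0.4;0 0 0 0 -0.5;0 0 0 0 -0.57;0 0 0 0 -0.57;0 0 0 0 -0.57;0 0 0 0 -0.57",
)

```text
t: 12.25
position: [419.5, 127.0, 212.6]
tool_rot: [0.917, 0.289, 0.263, -0.081]
ft_force: [-1.2, -0.5, -0.7]
grip_width: 20.1
grip_force: 0.0
```

```bash
python3 st.py
python3 - <<'E'
import numpy as np
st=[1,2,3,4]+[5.3]*16+[4,3,2,1]; a=np.radians(np.r_[0,np.cumsum(st)]-144.5)
P=78*np.c_[np.cos(a),np.sin(a)]/500
Pr=np.round(P-P[0],3); d=np.diff(Pr,axis=0)
for i in range(24): print(f"{d[i,0]:.3f} {d[i,1]:.3f} 0 {st[i]/90:.3f} -0.57",end=";\n" if i%8==7 else ";")
E
```

```text
12.25 [419.5 127.  212.6] [ 0.066 -0.185  2.376  0.567  0.531  0.593] [[0.695, 0.487, 0.529], [0.573, -0.82, 0.003], [0.435, 0.301, -0.849]] 20.141006885206313 0.0005399336077971384
0.002 -0.002 0 0.011 -0.57;0.003 -0.005 0 0.022 -0.57;0.005 -0.006 0 0.033 -0.57;0.008 -0.008 0 0.044 -0.57;0.010 -0.009 0 0.059 -0.57;0.012 -0.009 0 0.059 -0.57;0.012 -0.007 0 0.059 -0.57;0.013 -0.007 0 0.059 -0.57;
0.014 -0.005 0 0.059 -0.57;0.014 -0.004 0 0.059 -0.57;0.014 -0.002 0 0.059 -0.57;0.014 -0.001 0 0.059 -0.57;0.015 0.000 0 0.059 -0.57;0.014 0.001 0 0.059 -0.57;0.014 0.003 0 0.059 -0.57;0.014 0.004 0 0.059 -0.57;
0.013 0.006 0 0.059 -0.57;0.013 0.006 0 0.059 -0.57;0.012 0.008 0 0.059 -0.57;0.012 0.009 0 0.059 -0.57;0.008 0.007 0 0.044 -0.57;0.006 0.006 0 0.033 -0.57;0.003 0.004 0 0.022 -0.57;0.002 0.002 0 0.011 -0.57;
```

>>> servo_tool(
  steps="0.002 -0.002 0 0.011 -0.57;0.003 -0.005 0 0.022 -0.57;0.005 -0.006 0 0.033 -0.57;0.008 -0.008 0 0.044 -0.57;0.010 -0.009 0 0.059 -0.57;0.012 -0.009 0 0.059 -0.57;0.012 -0.007 0 0.059 -0.57;0.013 -0.007 0 0.059 -0.57",
)

```text
t: 13.25
position: [452.0, 100.2, 212.3]
tool_rot: [0.805, 0.526, 0.231, -0.149]
ft_force: [0.2, -1.0, -0.6]
grip_width: 19.9
grip_force: 0.0
```

```bash
python3 st.py
```

```text
13.25 [452.  100.2 212.3] [-0.197  0.04   2.177  0.703  0.923 -0.219] [[0.341, 0.777, 0.528], [0.915, -0.403, 0.002], [0.215, 0.483, -0.849]] 19.890949024136642 0.0
```

>>> servo_tool(
  steps="0.014 -0.005 0 0.059 -0.57;0.014 -0.004 0 0.059 -0.57;0.014 -0.002 0 0.059 -0.57;0.014 -0.001 0 0.059 -0.57;0.015 0.000 0 0.059 -0.57;0.014 0.001 0 0.059 -0.57;0.014 0.003 0 0.059 -0.57;0.014 0.004 0 0.059 -0.57",
)

```text
t: 14.25
position: [508.6, 98.4, 212.1]
tool_rot: [0.56, 0.782, 0.161, -0.223]
ft_force: [0.5, -0.6, 0.5]
grip_width: 19.7
grip_force: 0.0
```

>>> servo_tool(
  steps="0.013 0.006 0 0.059 -0.57;0.013 0.006 0 0.059 -0.57;0.012 0.008 0 0.059 -0.57;0.012 0.009 0 0.059 -0.57;0.008 0.007 0 0.044 -0.57;0.006 0.006 0 0.033 -0.57;0.003 0.004 0 0.022 -0.57;0.002 0.002 0 0.011 -0.57",
)

```text
t: 15.25
position: [542.7, 122.6, 212.1]
tool_rot: [0.33, 0.903, 0.095, -0.258]
ft_force: [0.4, 0.2, -0.9]
grip_width: 20.0
grip_force: 0.0
```

```bash
python3 st.py
```

```text
15.25 [542.7 122.6 212.1] [-0.003  0.5    1.539  0.348  1.548 -0.96 ] [[-0.649, 0.548, 0.528], [0.646, 0.763, 0.002], [-0.402, 0.343, -0.849]] 20.005815251104234 0.0
```

>>> servo_tool(
  steps="0 0 0 0 -0.57;0 0 0 0 -0.57;0 0 0 0 -0.5;0 0 0 0 -0.4;0 0 0.03 0 -0.4;0 0 0.06 0 -0.4;0 0 0.08 -0.05 0;0 0 0.08 -0.11 0.3",
)

```text
t: 16.25
position: [543.1, 123.0, 339.1]
tool_rot: [0.443, 0.853, 0.128, -0.243]
ft_force: [0.5, 0.6, 0.5]
grip_width: 45.7
grip_force: 0.0
```

>>> servo_tool(
  steps="-0.056 0.036 0.01 -0.115 0.3;-0.056 0.036 0.01 -0.115 0.3;-0.056 0.036 0 -0.115 0.3;-0.056 0.036 0 -0.115 0.3;-0.056 0.036 0 -0.115 0.3;-0.056 0.036 0 -0.115 0.3;-0.056 0.036 0 -0.115 0.3;-0.056 0.036 0 -0.115 0.3",
)

```text
t: 17.25
position: [340.2, 250.3, 344.9]
tool_rot: [0.87, 0.417, 0.238, -0.113]
ft_force: [-0.2, -0.3, -0.7]
grip_width: 60.1
grip_force: 0.0
```

>>> servo_tool(
  steps="0 0 0 -0.115 0.3;0 0 0 -0.115 0.3;0 0 -0.05 -0.115 0.3;0 0 -0.05 -0.115 0.3;0 0 0 -0.115 0.3;0 0 0 -0.115 0.3;0 0 0 -0.115 0.3;0 0 0 -0.1 0.3",
)

```text
t: 18.25
position: [342.6, 243.2, 308.5]
tool_rot: [0.964, -0.112, 0.24, 0.032]
ft_force: [-1.7, -0.2, -0.2]
grip_width: 59.2
grip_force: 0.0
```

```bash
python3 st.py
python3 - <<'E'
from h import *
import pickle
S={n:camera(n) for n in("scene","side")};S["wrist"]=wrist()
pickle.dump(S,open("s3.pkl","wb"))
a=cv2.resize(S["side"]["color"][150:285,170:310,::-1],None,fx=3.5,fy=3.5,interpolation=cv2.INTER_CUBIC)[:,:490]
b=cv2.resize(S["wrist"]["color"][...,::-1],(310,232))
im=np.zeros((480,800,3),np.uint8);im[:a.shape[0],:490]=a;im[:232,490:]=b
b=cv2.resize(S["scene"]["color"][150:270,160:280,::-1],(240,240)); im[235:475,500:740]=b
cv2.imwrite("pics/v3.png",im)
E
```

```text
18.25 [342.6 243.2 308.5] [ 1.005 -0.19   2.115 -0.521  1.111  3.018] [[0.86, -0.201, 0.47], [-0.231, -0.973, 0.007], [0.456, -0.115, -0.883]] 59.23516734243703 0.0
```

View pics/v3.png

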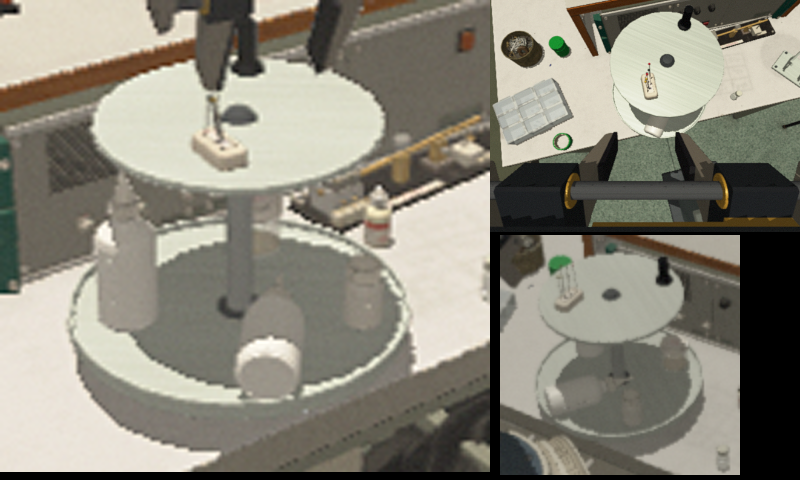

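All items are still standing. In the side crop the bottle's bottom faces out at (268,365), and the peg is at (663,275) in the scene inset. Joint 6 is at its limit, so I'll turn the carousel another ~45° before grasping. First I'll measure.

Run:
```python
from h import *
import pickle
S=pickle.load(open("s3.pkl","rb"));A=np.array([482.3,171.8])
sd,sc=S["side"],S["scene"]
f=lambda x,y:(x/3.5+170,y/3.5+150); h=lambda x,y:(160+(x-500)/2,150+(y-235)/2)
def rep(n,p):
    d=p[:2]-A;print(n,p.round(1),np.hypot(*d).round(1),np.degrees(np.arctan2(d[1],d[0])).round(1))
rep("peg sc",onz(sc,*h(663,282),200)); rep("pegtop sc",onz(sc,*h(664,261),240))
# peg in wrist inset
w=S["wrist"];k=512/310
rep("pegtop w",onz(w,(686.5-490)*k,12*k,240));
p=two(sd,f(268,366),sc,h(553,403));rep("bottom",p[0]);print(p[1])
rep("bot sd",onz(sd,*f(268,366),59));rep("shoulder sd",onz(sd,*f(276,312),59)); rep("bot sc",onz(sc,*h(551,403),59)); rep("shoulder sc",onz(sc,*h(600,388),59))
print([cv2.norm(np.array(proj(w,[[*A,200]])[0])/k-np.array([667-490,61]))])
```

```text
peg sc [542.4 116.9 200. ] 81.4 -42.4
pegtop sc [541.  112.6 240. ] 83.4 -45.2
pegtop w [542.5 126.5 240. ] 75.3 -37.0
bottom [377.4 215.   56.8] 113.5 157.6
6.130174836605303
bot sd [379.4 215.6  59. ] 111.8 156.9
shoulder sd [432.1 172.6  59. ] 50.2 179.1
bot sc [370.4 214.1  59. ] 119.6 159.3
shoulder sc [430.9 167.6  59. ] 51.6 -175.3
[0.4082389409385849]
```

>>> servo_tool(
  steps="0.06 -0.036 0 0 0;0.08 -0.05 0 0 -0.4;0.08 -0.05 0 0 -0.4;0.08 -0.05 0 0 -0.4;0.08 -0.05 0 0 -0.4;0.032 -0.016 0 0 -0.4;0 0 0 0 -0.4;0 0 0 0 -0.4",
)

```text
t: 19.4
position: [548.2, 116.7, 307.8]
tool_rot: [0.964, -0.113, 0.24, 0.03]
ft_force: [-1.0, -1.1, 0.5]
grip_width: 27.6
grip_force: 0.0
```

```bash
python3 st.py
python3 - <<'E'
from h import *
import pickle
c=wrist();pickle.dump(c,open("w4.pkl","wb"))
P=proj(c,[[545.6,119.6,240]])[0];print(P)
g=cv2.cvtColor(c["color"],cv2.COLOR_RGB2GRAY)
u,v=P.astype(int);m=(g[v-30:v+30,u-22:u+22]<45).astype(np.uint8)
n,l,s,ce=cv2.connectedComponentsWithStats(m)
for i in range(1,n):
    if s[i,4]>30: print(s[i],onz(c,ce[i][0]+u-22,ce[i][1]+v-30,232).round(1))
E
```

```text
19.4 [548.2 116.7 307.8] [ 0.385 -0.04   1.988 -0.385  0.825  2.399] [[0.859, -0.203, 0.47], [-0.232, -0.973, 0.005], [0.456, -0.113, -0.883]] 27.609938387240575 0.0
[254.62579328 242.77604509]
[  0   7   4  53 156] [551.4 137.8 232. ]
[ 10  18  24  25 340] [546.6 121.7 232. ]
```

>>> servo_tool(
  steps="0.001 0.004 -0.06 0 -0.4;0 0 -0.07 0 -0.4;0 0 -0.06 0 -0.4;0 0 0 0 -0.45;0 0 0 0 -0.5;0 0 0 0 -0.54;0 0 0 0 -0.54;0 0 0 0 -0.54",
)

```text
t: 20.45
position: [549.8, 118.9, 213.2]
tool_rot: [0.964, -0.112, 0.24, 0.031]
ft_force: [0.0, 0.5, -0.6]
grip_width: 20.9
grip_force: 0.0
```

```bash
python3 st.py
python3 - <<'E'
import numpy as np
st=[.7,1.5,2.5,3.5]+[4.1]*7+[3.5,2.5,1.5,.7,0]; a=np.radians(np.r_[0,np.cumsum(st)]-39)
print(sum(st))
P=86*np.c_[np.cos(a),np.sin(a)]/500
Pr=np.round(P-P[0],3); d=np.diff(Pr,axis=0)
for i in range(16): print(f"{d[i,0]:.3f} {d[i,1]:.3f} 0 {st[i]*.44/90:.3f} -0.54",end=";\n" if i%8==7 else ";")
E
```

```text
20.45 [549.8 118.9 213.2] [ 0.388  0.079  2.099 -0.499  0.618  2.551] [[0.859, -0.202, 0.47], [-0.231, -0.973, 0.005], [0.456, -0.113, -0.883]] 20.8608979460169 0.0
45.099999999999994
0.001 0.002 0 0.003 -0.54;0.003 0.003 0 0.007 -0.54;0.004 0.006 0 0.012 -0.54;0.006 0.009 0 0.017 -0.54;0.006 0.011 0 0.020 -0.54;0.005 0.011 0 0.020 -0.54;0.004 0.012 0 0.020 -0.54;0.004 0.011 0 0.020 -0.54;
0.003 0.012 0 0.020 -0.54;0.001 0.013 0 0.020 -0.54;0.001 0.012 0 0.020 -0.54;0.000 0.010 0 0.017 -0.54;0.000 0.008 0 0.012 -0.54;0.000 0.004 0 0.007 -0.54;-0.001 0.003 0 0.003 -0.54;0.000 0.000 0 0.000 -0.54;
```

>>> servo_tool(
  steps="0.001 0.002 0 0.003 -0.54;0.003 0.003 0 0.007 -0.54;0.004 0.006 0 0.012 -0.54;0.006 0.009 0 0.017 -0.54;0.006 0.011 0 0.020 -0.54;0.005 0.011 0 0.020 -0.54;0.004 0.012 0 0.020 -0.54;0.004 0.011 0 0.020 -0.54",
)

```text
t: 21.45
position: [566.4, 151.7, 212.7]
tool_rot: [0.97, -0.021, 0.242, 0.008]
ft_force: [-0.4, 0.7, 0.6]
grip_width: 21.3
grip_force: 0.0
```

>>> servo_tool(
  steps="0.003 0.012 0 0.020 -0.54;0.001 0.013 0 0.020 -0.54;0.001 0.012 0 0.020 -0.54;0 0.010 0 0.017 -0.54;0 0.008 0 0.012 -0.54;0 0.004 0 0.007 -0.54;-0.001 0.003 0 0.003 -0.54;0 0 0 0 -0.54",
)

```text
t: 22.45
position: [568.0, 182.3, 212.6]
tool_rot: [0.969, 0.054, 0.242, -0.011]
ft_force: [-0.2, 0.7, -0.7]
grip_width: 21.0
grip_force: 0.0
```

>>> servo_tool(
  steps="0 0 0 0 -0.54;0 0 0 0 -0.54;0 0 0 0 -0.5;0 0 0 0 -0.4;0 0 0.03 0 -0.4;0 0 0.06 0 -0.4;0 0 0.06 0 -0.4;0 0 0.04 0 0",
)

```text
t: 23.45
position: [568.6, 182.6, 310.7]
tool_rot: [0.969, 0.054, 0.243, -0.011]
ft_force: [0.8, -0.6, -0.2]
grip_width: 35.8
grip_force: 0.0
```

```bash
python3 st.py
```

```text
23.45 [568.6 182.6 310.7] [ 0.389 -0.011  1.954 -0.201  0.734  1.967] [[0.876, 0.099, 0.472], [0.109, -0.994, 0.005], [0.469, 0.048, -0.882]] 35.770160495697745 0.0
```

```bash
cat > ik.py <<'E'
import numpy as np
from scipy.optimize import least_squares
from scipy.spatial.transform import Rotation as Ro
D=[([.515,.0953,1.5457,.0034,1.4982,.5131],[471.9,270.4,407.1]),([.509,.672,.058,.001,2.047,.51],[746,418.3,731.9]),([.673,.696,.057,-.474,2.259,1.576],[679.6,381.1,715]),
([.589,.077,1.233,-.317,1.363,2.171],[637.2,295.9,627.8]),([.072,-.313,2.248,.403,.756,.801],[421.2,129,298.7]),([.066,-.185,2.376,.567,.531,.593],[419.5,127,212.6]),
([-.003,.5,1.539,.348,1.548,-.96],[542.7,122.6,212.1]),([1.005,-.19,2.115,-.521,1.111,3.018],[342.6,243.2,308.5]),([.389,-.011,1.954,-.201,.734,1.967],[568.6,182.6,310.7]),([-.002,.353,1.633,0,1.155,-.002],[625,0,214.6])]
def fk(q,p):
    H,a,L1,e,L2,Lt=p; R=Ro.from_euler('z',q[0]); x=R.apply([a,0,0])+[0,0,H]
    R=R*Ro.from_euler('y',q[1]); x=x+R.apply([0,0,L1]); R=R*Ro.from_euler('y',q[2]); x=x+R.apply([e,0,L2])
    R=R*Ro.from_euler('z',q[3])*Ro.from_euler('y',q[4]); x=x+R.apply([0,0,Lt]); R=R*Ro.from_euler('z',q[5]+np.pi/2); return x,R
r=least_squares(lambda p:np.concatenate([fk(q,p)[0]-x for q,x in D]),[300,0,400,0,400,350]);P=r.x
LO=np.array([-2.63,-.92,.06,-1.3,0,-3.02]);HI=np.array([2.63,2.1,2.66,4.44,2.69,3.02])
def ik(x,Rt,q0):
    def f(q):
        a,R=fk(q,P); return np.r_[(a-x)/10,(R*Rt.inv()).as_rotvec()*20]
    s=least_squares(f,np.clip(q0,LO+.001,HI-.001),bounds=(LO,HI)); return s.x,np.sqrt(2*s.cost)
E
python3 - <<'E'
from ik import *
print(P.round(1),np.abs(r.fun).max().round(1)); q=D[8][0]; print(fk(q,P)[1].as_matrix().T.round(3))
Rm=Ro.from_matrix(np.array([[.876,.099,.472],[.109,-.994,.005],[.469,.048,-.882]]).T)
q0=np.array(D[8][0])
for x in([568,182,310],[330,123,310],[330,123,160],[330,123,52],[360,126,52],[390,130,52],[390,130,90]):
    s,c=ik(np.array(x,float),Rm,q0);print(x,s.round(2),c.round(2));q0=s
E
```

```text
[2.937e+02 3.000e-01 5.680e+02 5.860e+01 4.941e+02 3.590e+02] 1.8
[[ 0.876  0.098  0.472]
 [ 0.109 -0.994  0.004]
 [ 0.47   0.048 -0.881]]
[568, 182, 310] [ 0.39 -0.01  1.96 -0.2   0.73  1.97] 0.0
[330, 123, 310] [ 0.58 -0.51  2.3  -0.27  0.93  2.16] 0.0
[330, 123, 160] [ 0.58 -0.26  2.54 -0.5   0.47  2.45] 0.0
[330, 123, 52] [ 0.49  0.09  2.6  -1.11  0.15  3.02] 1.9
[360, 126, 52] [ 0.46  0.14  2.55 -1.14  0.14  3.02] 1.68
[390, 130, 52] [ 0.43  0.18  2.5  -1.17  0.14  3.02] 1.44
[390, 130, 90] [ 0.47  0.08  2.52 -1.14  0.19  3.02] 0.01
```

Run:
```python
from ik import *
A=np.array([482.3,171.8])
R0=Ro.from_matrix(np.array([[.876,.099,.472],[.109,-.994,.005],[.469,.048,-.882]]).T)
rng=np.random.default_rng(0)
for ph in range(-20,111,10):
    Rt=Ro.from_euler('z',np.radians(ph-6.4))*R0
    o=-np.array([np.cos(np.radians(ph)),np.sin(np.radians(ph))]);pe=np.array([-o[1],o[0]])
    out=[]
    q0=None
    for al,z in((95,52),(95,58),(170,58),(170,200)):
        x=np.r_[A+al*o+31*pe,z]; best=None
        for k in range(8 if q0 is None else 1):
            qi=np.array([.3,0,2.2,rng.uniform(-1.2,2.5),.5,rng.uniform(-2.5,2.5)]) if q0 is None else q0
            s=ik(x,Rt,qi)
            if best is None or s[1]<best[1]: best=s
        q0=best[0]; out.append((round(best[1],2),best[0].round(2).tolist()))
    print(ph,[o_[0] for o_ in out],out[0][1],out[2][1])
```

```text
-20 [np.float64(0.0), np.float64(0.0), np.float64(0.0), np.float64(0.0)] [0.81, 0.29, 2.4, -1.1, 0.51, -2.55] [1.04, 0.25, 2.44, -0.98, 0.59, -2.46]
-10 [np.float64(0.14), np.float64(0.0), np.float64(0.0), np.float64(1.27)] [0.72, 0.25, 2.47, -1.3, 0.39, -2.6] [0.95, 0.19, 2.55, -1.2, 0.48, -2.47]
0 [np.float64(1.83), np.float64(1.63), np.float64(2.36), np.float64(0.0)] [0.51, 0.18, 2.47, -1.0, 0.22, 3.02] [0.63, 0.06, 2.58, -0.89, 0.27, 3.02]
10 [np.float64(0.0), np.float64(0.0), np.float64(0.6), np.float64(7.52)] [0.4, 0.21, 2.55, 3.99, 0.15, -2.21] [0.5, 0.09, 2.66, 4.4, 0.17, -2.53]
20 [np.float64(0.0), np.float64(0.0), np.float64(0.56), np.float64(0.0)] [0.22, 0.21, 2.55, 2.65, 0.12, -1.2] [0.16, 0.09, 2.66, 2.28, 0.11, -0.88]
30 [np.float64(0.0), np.float64(0.0), np.float64(0.0), np.float64(0.0)] [0.05, 0.23, 2.51, 1.79, 0.22, -0.65] [-0.11, 0.14, 2.63, 1.7, 0.28, -0.71]
40 [np.float64(0.0), np.float64(0.0), np.float64(0.0), np.float64(0.0)] [-0.07, 0.26, 2.45, 1.41, 0.33, -0.53] [-0.28, 0.19, 2.54, 1.31, 0.41, -0.63]
50 [np.float64(0.0), np.float64(0.0), np.float64(0.0), np.fl
[... 284 characters left out ...]
64(0.0), np.float64(0.0)] [-0.2, 0.39, 2.19, 0.86, 0.66, -0.57] [-0.38, 0.37, 2.2, 0.77, 0.74, -0.66]
80 [np.float64(0.0), np.float64(0.0), np.float64(0.0), np.float64(0.0)] [-0.2, 0.44, 2.1, 0.75, 0.77, -0.62] [-0.35, 0.43, 2.08, 0.67, 0.84, -0.69]
90 [np.float64(0.0), np.float64(0.0), np.float64(0.0), np.float64(0.0)] [-0.18, 0.49, 2.0, 0.66, 0.86, -0.67] [-0.32, 0.49, 1.96, 0.59, 0.94, -0.73]
100 [np.float64(0.0), np.float64(0.0), np.float64(0.0), np.float64(0.0)] [-0.15, 0.53, 1.91, 0.58, 0.95, -0.73] [-0.27, 0.55, 1.84, 0.52, 1.03, -0.78]
110 [np.float64(0.0), np.float64(0.0), np.float64(0.0), np.float64(0.0)] [-0.11, 0.58, 1.82, 0.52, 1.04, -0.79] [-0.22, 0.61, 1.73, 0.46, 1.12, -0.83]
```

>>> servo_tool(
  steps="0 0 0 0 -0.4;0 0 -0.05 0 -0.4;0 0 -0.07 0 -0.4;0 0 -0.07 0 -0.45;0 0 -0.005 0 -0.54;0 0 0 0 -0.54;0 0 0 0 -0.54;0 0 0 0 -0.54",
)

```text
t: 24.45
position: [568.2, 182.4, 210.8]
tool_rot: [0.969, 0.054, 0.242, -0.011]
ft_force: [0.4, 0.0, 0.0]
grip_width: 21.2
grip_force: 0.0
```

```bash
python3 st.py
python3 - <<'E'
from ik import *
st=[.7,1.5,2.5,3.5]+[4.2]*8+[3.5,2.5,1.5,.7]; a=np.radians(np.r_[0,np.cumsum(st)]+7.2)
print(sum(st))
P_=86*np.c_[np.cos(a),np.sin(a)]/500
Pr=np.round(P_-P_[0],3); d=np.diff(Pr,axis=0)
for i in range(16): print(f"{d[i,0]:.3f} {d[i,1]:.3f} 0 {st[i]/90:.3f} -0.54",end=";\n" if i%8==7 else ";")
R0=Ro.from_matrix(np.array([[.876,.099,.472],[.109,-.994,.005],[.469,.048,-.882]]).T)
q=np.array([.389,.07,2.05,-.25,.6,2.05])
for k in(0,20,35,49):
    t=np.radians(7+k); q,c=ik(np.array([482.3+86*np.cos(t),171.8+86*np.sin(t),212]),Ro.from_euler('z',np.radians(k))*R0,q);print(k,q.round(2),c.round(2))
q,c=ik(np.array([455,-254,45.]),Ro.from_euler('z',np.radians(31))*R0,q);print("rest",q.round(2),c.round(2))
E
```

```text
24.45 [568.2 182.4 210.8] [ 0.389  0.108  2.072 -0.281  0.507  2.064] [[0.877, 0.099, 0.47], [0.109, -0.994, 0.005], [0.468, 0.047, -0.883]] 21.153452979952 0.0
50.0
-0.000 0.002 0 0.008 -0.54;-0.001 0.005 0 0.017 -0.54;-0.001 0.007 0 0.028 -0.54;-0.003 0.010 0 0.039 -0.54;-0.004 0.012 0 0.047 -0.54;-0.004 0.012 0 0.047 -0.54;-0.006 0.011 0 0.047 -0.54;-0.006 0.011 0 0.047 -0.54;
-0.007 0.011 0 0.047 -0.54;-0.008 0.009 0 0.047 -0.54;-0.009 0.010 0 0.047 -0.54;-0.009 0.008 0 0.047 -0.54;-0.008 0.007 0 0.039 -0.54;-0.006 0.004 0 0.028 -0.54;-0.004 0.003 0 0.017 -0.54;-0.001 0.001 0 0.008 -0.54;
0 [ 0.39  0.1   2.07 -0.28  0.51  2.07] 0.0
20 [0.33 0.1  2.08 0.13 0.48 1.34] 0.0
35 [0.28 0.11 2.07 0.39 0.55 0.83] 0.0
49 [0.24 0.13 2.05 0.53 0.66 0.46] 0.0
rest [-0.84  0.46  2.09  0.8   0.72 -0.57] 0.0
```

>>> servo_tool(
  steps="0 0.002 0 0.008 -0.54;-0.001 0.005 0 0.017 -0.54;-0.001 0.007 0 0.028 -0.54;-0.003 0.010 0 0.039 -0.54;-0.004 0.012 0 0.047 -0.54;-0.004 0.012 0 0.047 -0.54;-0.006 0.011 0 0.047 -0.54;-0.006 0.011 0 0.047 -0.54",
)

```text
t: 25.45
position: [555.5, 217.5, 210.4]
tool_rot: [0.933, 0.265, 0.234, -0.063]
ft_force: [0.1, -0.1, 0.0]
grip_width: 21.5
grip_force: 0.0
```

>>> servo_tool(
  steps="-0.007 0.011 0 0.047 -0.54;-0.008 0.009 0 0.047 -0.54;-0.009 0.010 0 0.047 -0.54;-0.009 0.008 0 0.047 -0.54;-0.008 0.007 0 0.039 -0.54;-0.006 0.004 0 0.028 -0.54;-0.004 0.003 0 0.017 -0.54;-0.001 0.001 0 0.008 -0.54",
)

```text
t: 26.45
position: [529.6, 243.8, 210.3]
tool_rot: [0.854, 0.461, 0.214, -0.112]
ft_force: [0.5, -0.4, -0.6]
grip_width: 20.9
grip_force: 0.0
```

>>> servo_tool(
  steps="0 0 0 0 -0.54;0 0 0 0 -0.54;0 0 0 0 -0.5;0 0 0 0 -0.4;0 0 0.03 0 -0.4;0 0 0.06 0 -0.4;0 0 0.07 0 -0.4;0 0 0.05 0 0",
)

```text
t: 27.45
position: [530.1, 243.8, 318.1]
tool_rot: [0.854, 0.461, 0.215, -0.112]
ft_force: [0.4, -0.4, 0.8]
grip_width: 35.4
grip_force: 0.0
```

```bash
python3 st.py
python3 - <<'E'
from h import *
import pickle
S={n:camera(n) for n in("scene","side")};pickle.dump(S,open("s5.pkl","wb"))
a=cv2.resize(S["side"]["color"][150:285,170:310,::-1],None,fx=3.5,fy=3.5,interpolation=cv2.INTER_CUBIC)[:,:480]
b=cv2.resize(S["scene"]["color"][150:270,170:276,::-1],(318,360),interpolation=cv2.INTER_CUBIC)
im=np.zeros((473,800,3),np.uint8);im[:a.shape[0],:480]=a;im[:360,482:800]=b
cv2.imwrite("pics/v5.png",im)
E
```

```text
27.45 [530.1 243.8 318.1] [0.231 0.007 1.919 0.424 0.887 0.595] [[0.482, 0.739, 0.471], [0.835, -0.55, 0.007], [0.264, 0.39, -0.882]] 35.426467355534975 0.0
```

View pics/v5.png

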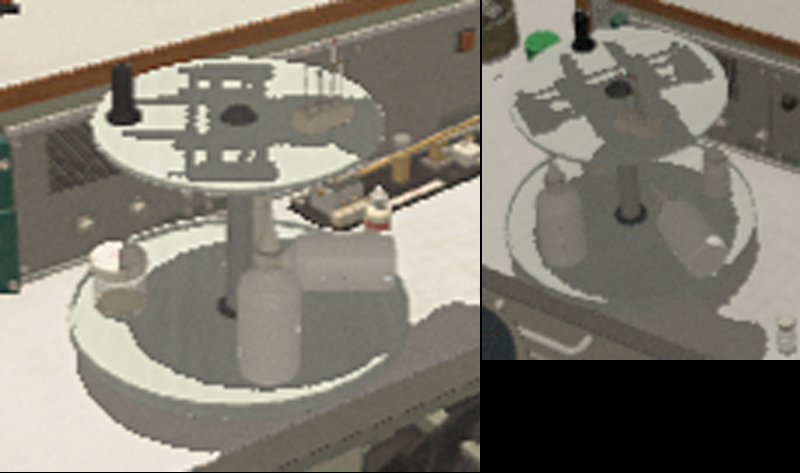

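The tall bottle, jar, white bottle and pin block are all still up. The fallen bottle's bottom is at (395,262) in the side crop and (712,255) in the scene crop. Measuring it now.

Run:
```python
from h import *
import pickle
S=pickle.load(open("s5.pkl","rb"));A=np.array([482.3,171.8])
sd,sc=S["side"],S["scene"]
f=lambda x,y:(x/3.5+170,y/3.5+150); h=lambda x,y:(170+(x-482)/3,150+y/3)
ph=np.radians(57); o=-np.array([np.cos(ph),np.sin(ph)]);pe=np.array([-o[1],o[0]])
def rep(n,p):
    d=p[:2]-A;print(n,p.round(1),"along",(d@o).round(1),"perp",(d@pe).round(1))
rep("bot sd",onz(sd,*f(393,262),59));rep("sh sd",onz(sd,*f(302,262),59))
rep("bot sc",onz(sc,*h(711,254),59));rep("sh sc",onz(sc,*h(673,210),59))
p=two(sd,f(393,262),sc,h(711,254));rep("bot2",p[0]);print(p[1])
rep("peg sc",onz(sc,*h(583,47),200));rep("peg sd",onz(sd,*f(124,118),200))
rep("vial",onz(sc,*h(787,320),37));rep("dropper?",two(sd,f(378,190),sc,(422*.64,0))[0])
# predicted bottle outline
for z,n in((59,'pred')):
    pass
```

```text
bot sd [438.4  58.2  59. ] along 119.1 perp 25.1
sh sd [478.1 116.6  59. ] along 48.6 perp 26.6
bot sc [450.9  53.9  59. ] along 116.0 perp 37.9
sh sc [488.3 119.6  59. ] along 40.5 perp 33.5
bot2 [448.1  53.2  56.3] along 118.1 perp 35.9
7.93948216963279
peg sc [524.1 237.1 200. ] along -77.5 perp -0.5
peg sd [522.8 242.7 200. ] along -81.5 perp -4.6
vial [425.8 -42.7  37. ] along 210.7 perp 69.5
dropper? [449.3 100.7 451.5] along 77.6 perp 11.0Traceback (most recent call last):
  File "<stdin>", line 15, in <module>
TypeError: cannot unpack non-iterable int object
```

Run:
```python
from h import *
from ik import ik,Ro as R_
import pickle
S=pickle.load(open("s0.pkl","rb"));A=np.array([482.3,171.8])
sd,sc=S["side"],S["scene"]
ph=np.radians(57); o=-np.array([np.cos(ph),np.sin(ph)]);pe=np.array([-o[1],o[0]])
for n,a,b in(("dropper",(283,233),(278,214)),("vial",(271.2,261),(311,225))):
    p,e=two(sc,a,sd,b);d=p[:2]-A;print(n,p.round(1),e.round(1),(d@o).round(1),(d@pe).round(1),onz(sd,*b,25).round(),onz(sc,*a,25).round())
R0=R_.from_matrix(np.array([[.482,.739,.471],[.835,-.55,.007],[.264,.39,-.882]]).T)
q=np.array([.231,.007,1.919,.424,.887,.595])
for al,z in((150,318),(150,200),(150,53),(95,53),(95,63),(150,110),(230,120)):
    q,c=ik(np.r_[A+al*o+31*pe,z],R0,q);print(al,z,np.r_[A+al*o+31*pe].round(1),q.round(2),c.round(2))
for az in (57,37):
  q,c=ik(np.array([455,-254,120.]),R_.from_euler('z',np.radians(az-57))*R0,q);print("rest",q.round(2),c.round(2))
```

```text
dropper [551.  -17.   12.9] 1.8 120.9 160.5 [536.  -5.  25.] [539. -23.  25.]
vial [426.7 -41.8  24.9] 10.1 209.4 69.7 [434. -45.  25.] [420. -44.  25.]
150 318 [426.6  29.1] [-0.32 -0.17  2.08  0.52  1.15  0.06] 0.0
150 200 [426.6  29.1] [-0.32 -0.02  2.23  0.63  0.88 -0.14] 0.0
150 53 [426.6  29.1] [-0.32  0.31  2.35  0.99  0.57 -0.62] 0.0
95 53 [456.6  75.2] [-0.18  0.33  2.32  1.04  0.52 -0.52] 0.0
95 63 [456.6  75.2] [-0.18  0.3   2.31  1.    0.54 -0.47] 0.0
150 110 [426.6  29.1] [-0.32  0.17  2.32  0.8   0.68 -0.39] 0.0
230 120 [383. -38.] [-0.55  0.13  2.33  0.72  0.8  -0.51] 0.0
rest [-0.83  0.39  1.94  0.57  1.01 -0.61] 0.0
rest [-0.84  0.31  2.06  0.68  0.83 -0.4 ] 0.0
```

>>> servo_tool(
  steps="-0.041 -0.086 0 0 0.65;-0.041 -0.086 0 0 0.65;-0.041 -0.086 0 0 0.65;-0.041 -0.086 0 0 0.65;-0.042 -0.085 0 0 0.65;0 0 -0.1 0 0.65;0 0 -0.11 0 0.65;0 0 -0.11 0 0.65",
)

```text
t: 28.55
position: [426.2, 28.8, 153.7]
tool_rot: [0.854, 0.461, 0.214, -0.112]
ft_force: [1.8, -0.1, -0.0]
grip_width: 75.8
grip_force: 0.0
```

>>> servo_tool(
  steps="0 0 -0.06 0 0.65;0 0 0 0 0.65;0 0 0 0 0.65;0 0 0 0 0.65;0 0 0 0 0.65;0 0 0 0 0.65;0 0 0 0 0.65;0 0 0 0 0.65",
)

```text
t: 29.55
position: [426.6, 29.3, 125.2]
tool_rot: [0.854, 0.461, 0.214, -0.112]
ft_force: [0.2, -0.3, 0.2]
grip_width: 75.9
grip_force: 0.0
```

```bash
python3 st.py
python3 - <<'E'
from h import *
import pickle
c=wrist();pickle.dump(c,open("w6.pkl","wb"))
A=np.array([482.3,171.8]);ph=np.radians(57); o=-np.array([np.cos(ph),np.sin(ph)]);pe=np.array([-o[1],o[0]])
im=cv2.resize(c["color"][...,::-1],(800,600))
for al,p in((117.5,31),(117.5,52),(117.5,10),(80,31)):
    u,v=proj(c,[np.r_[A+al*o+p*pe,59]])[0]*800/512; cv2.drawMarker(im,(int(u),int(v)),(0,0,255),0,12); print(al,p,u,v)
cv2.imwrite("pics/w6.png",im)
E
```

```text
29.55 [426.6  29.3 125.2] [-0.326  0.132  2.305  0.759  0.718 -0.332] [[0.483, 0.739, 0.469], [0.835, -0.55, 0.006], [0.262, 0.389, -0.883]] 75.90231119890375 0.0
117.5 31 399.5005447075188 312.8195900030677
117.5 52 436.76775934217034 312.6275513983356
117.5 10 362.1959555264169 313.01182119948714
80 31 399.21136217636956 248.9794791654325
```

View pics/w6.png

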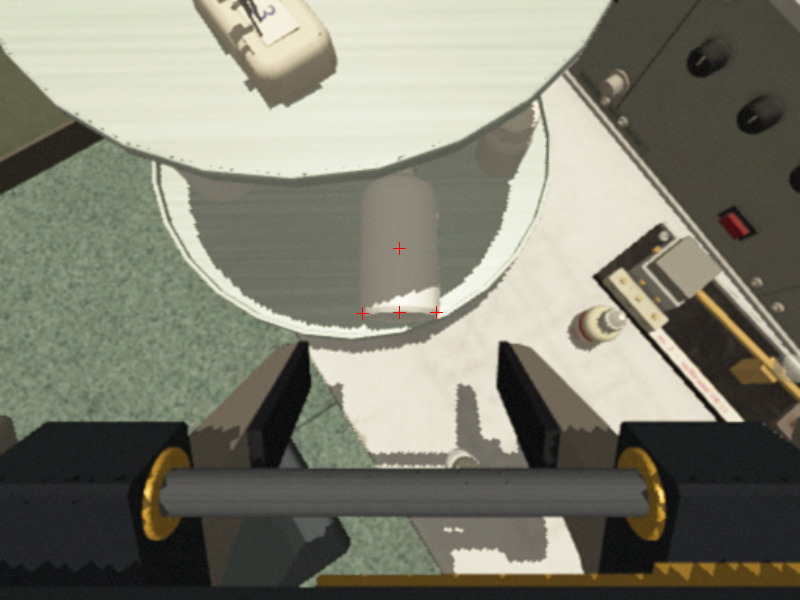

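The wrist view confirms it: the predicted marks fall on the bottle's bottom edge at (362–437,313) and it is centred between the fingers. The vial is at (460,458) and the dropper at (597,325), both clear. Going in.

>>> servo_tool(
  steps="0 0 -0.07 0 0.65;0 0 -0.076 0 0.65;0 0 0 0 0.65;0.017 0.026 0 0 0.65;0.017 0.026 0 0 0.65;0.017 0.026 0 0 0.65;0.017 0.026 0 0 0.65;0 0 0 0 0.65",
)

```text
t: 30.6
position: [461.6, 82.0, 53.7]
tool_rot: [0.853, 0.462, 0.215, -0.112]
ft_force: [0.7, 0.1, 0.9]
grip_width: 75.7
grip_force: 0.0
```

>>> servo_tool(
  steps="0 0 0 0 0.3;0 0 0 0 0.1;0 0 0 0 0;0 0 0 0 -0.1;0 0 0 0 -0.3;0 0 0 0 -0.3;0 0 0 0 -0.3;0 0 0 0 -0.3",
  newtons=20,
)

```text
t: 31.6
position: [460.6, 81.3, 52.1]
tool_rot: [0.854, 0.461, 0.214, -0.112]
ft_force: [-1.4, -0.6, 0.9]
grip_width: 41.7
grip_force: 19.9
```

```bash
python3 st.py
```

```text
31.6 [460.6  81.3  52.1] [-0.163  0.332  2.309  1.036  0.519 -0.506] [[0.483, 0.739, 0.469], [0.835, -0.55, 0.006], [0.262, 0.389, -0.883]] 41.70098787441972 19.901407063007355
```

>>> servo_tool(
  steps="0 0 0.006 0 -0.3;0 0 0.01 0 -0.3;0 0 0.008 0 -0.3;-0.01 -0.016 0 0 -0.3;-0.022 -0.034 0 0 -0.3;-0.027 -0.042 0 0 -0.3;-0.027 -0.042 0.02 0 -0.3;-0.027 -0.042 0.03 0 -0.3",
)

```text
t: 32.6
position: [402.8, -7.4, 89.1]
tool_rot: [0.854, 0.461, 0.214, -0.113]
ft_force: [0.7, 0.7, -1.1]
grip_width: 41.5
grip_force: 19.9
```

>>> servo_tool(
  steps="-0.027 -0.042 0.03 0 -0.3;-0.022 -0.034 0.02 0 -0.3;-0.011 -0.017 0.03 0 -0.3;0 0 0.06 0 -0.3;0 0 0.04 0 -0.3;0 0 0 0 -0.3;0 0 0 0 -0.3;0 0 0 0 -0.3",
)

```text
t: 33.6
position: [373.5, -52.8, 178.3]
tool_rot: [0.854, 0.461, 0.214, -0.113]
ft_force: [0.3, -0.7, -0.7]
grip_width: 42.0
grip_force: 19.9
```

```bash
python3 st.py
python3 - <<'E'
from h import *
import pickle
S={n:camera(n) for n in("scene","side")};S["wrist"]=wrist();S["st"]=get_state();pickle.dump(S,open("s7.pkl","wb"))
a=cv2.resize(S["side"]["color"][140:300,170:390,::-1],None,fx=2,fy=2,interpolation=cv2.INTER_CUBIC)
b=cv2.resize(S["wrist"]["color"][...,::-1],(355,266))
im=np.zeros((600,800,3),np.uint8);im[:a.shape[0],:440]=a;im[:266,442:797]=b
b=cv2.resize(S["scene"]["color"][140:310,170:375,::-1],(337,280),interpolation=cv2.INTER_CUBIC);im[320:600,:337]=b
b=cv2.resize(S["scene"]["color"][240:310,310:375,::-1],(300,323),interpolation=cv2.INTER_CUBIC);im[270:593,450:750]=b
cv2.imwrite("pics/v7.png",im)
E
```

```text
33.6 [373.5 -52.8 178.3] [-0.609  0.005  2.275  0.607  0.966 -0.406] [[0.484, 0.739, 0.469], [0.836, -0.549, 0.004], [0.261, 0.39, -0.883]] 41.956177700978905 19.900522828102112
```

View pics/v7.png

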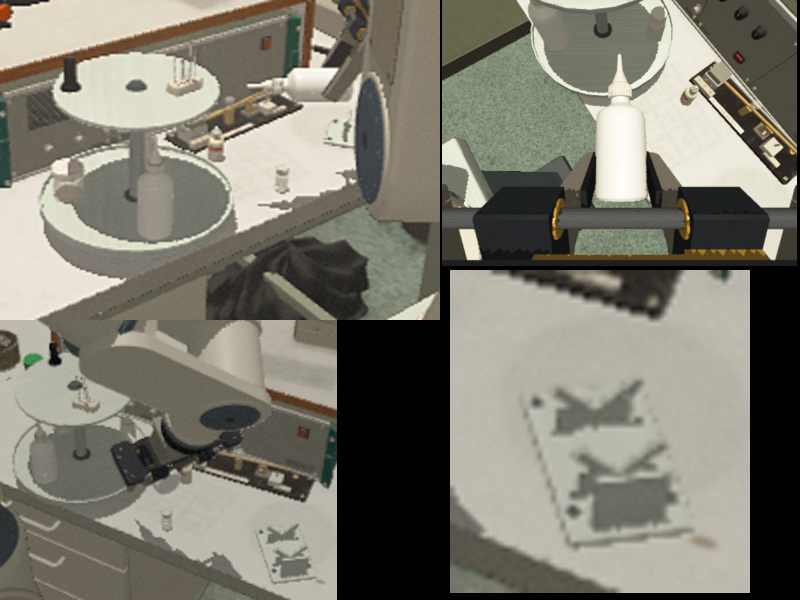

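The bottle is held level with its nozzle pointing forward (wrist inset). The vial at (280,178), the dropper, the tall bottle and the jar are all standing. Next I'll fit the rest pose from the measured corners.

```bash
cat > rest.py <<'E'
from h import *
import pickle
from scipy.optimize import least_squares
S=pickle.load(open("s0.pkl","rb"));sc=S["scene"]
h=lambda x,y:((x+.5)/5-.5+255,(y+.5)/5-.5+225)
L=[((352,213),(58,38,6)),((408,374),(-58,38,6)),((540,355),(-58,-38,6)),((388,203),(25,25,43)),((483,195),(25,-25,43)),((412,277),(-25,25,43)),((510,266),(-25,-25,43)),((428,303),(-49,23,46)),((516,297),(-49,-23,46))]
W=np.array([p[1] for p in L],float);px=np.array([h(*p[0]) for p in L])
def pts(v,W=W):
    c,s=np.cos(v[2]),np.sin(v[2]);return np.c_[v[0]+c*W[:,0]-s*W[:,1],v[1]+s*W[:,0]+c*W[:,1],W[:,2]]
r=least_squares(lambda v:(proj(sc,pts(v))-px).ravel(),[462,-248,.65],loss="soft_l1");V=r.x
E
python3 - <<'E'
from rest import *
print(V[:2].round(1),np.degrees(V[2]).round(1));print((proj(sc,pts(V))-px).round(1).tolist())
E
```

```text
[ 463.2 -247.3] 36.3
[[-0.2, -0.5], [-1.1, -0.6], [-0.0, -0.1], [0.9, 0.8], [-0.5, 0.4], [0.8, -0.2], [-0.7, -0.1], [0.8, 0.7], [0.1, -0.1]]
```

>>> servo_tool(
  steps="0.014 -0.033 0 -0.02 -0.3;0.028 -0.066 0 -0.038 -0.3;0.028 -0.066 0 -0.038 -0.3;0.028 -0.066 0 -0.038 -0.3;0.028 -0.066 0 -0.038 -0.3;0.028 -0.066 0 -0.038 -0.3;0.015 -0.033 0 -0.018 -0.3;0 0 0 0 -0.3",
)

```text
t: 34.75
position: [458.7, -252.0, 178.8]
tool_rot: [0.922, 0.301, 0.231, -0.073]
ft_force: [-0.4, 0.9, -2.2]
grip_width: 41.7
grip_force: 19.9
```

```bash
python3 st.py
python3 - <<'E'
from rest import *
s7=pickle.load(open("s7.pkl","rb"));w=s7["wrist"];tcp=np.array(s7["st"]["position"])
ph=np.radians(56.8);e=np.array([np.cos(ph),np.sin(ph)]);n=np.array([-e[1],e[0]])
def tipscan(c,tcp,e,n):
    g=c["color"].astype(int); 
    m=(g.min(2)>150).astype(np.uint8)
    # march along bottle axis
    for d in (60,70,80,90,100,104,108,112,116):
        row=[]
        for q in range(-14,15):
            u,v=proj(c,[[*(tcp[:2]+d*e+q*n),tcp[2]+7]])[0].round().astype(int); row.append("%d"%min(9,g[v,u].mean()//26))
        print(d,"".join(row))
tipscan(w,tcp,e,n)
# bottom edge: along axis at top-of-bottle height
print([ (d,int(w["color"][tuple(proj(w,[[*(tcp[:2]+d*e),tcp[2]+7]])[0].round().astype(int)[::-1])].mean())) for d in range(-48,-8,2)])
c=wrist();pickle.dump(c,open("w8.pkl","wb"));cv2.imwrite("pics/w8.png",c["color"][...,::-1])
names=[(58,38,6),(58,-38,6),(25,25,43),(25,-25,43),(-25,25,43),(-25,-25,43),(-58,38,6),(-58,-38,6)]
print(proj(c,pts(V,np.array(names,float))).round(0).tolist())
E
```

```text
34.75 [ 458.7 -252.   178.8] [-0.831  0.219  2.02   0.616  0.938 -0.273] [[0.712, 0.522, 0.469], [0.589, -0.808, 0.005], [0.382, 0.273, -0.883]] 41.67163657830872 19.900645315647125
60 44455558899999999998655565333
70 99988888888889998989888875444
80 44444444688999998886444444444
90 44444444444689998444444444444
100 44444444444479987444444444444
104 44444444444468985444444444444
108 44444444444444444444444444444
112 44444444444444444444444444444
116 44444444444444444444444444444
[(-48, 92), (-46, 93), (-44, 87), (-42, 79), (-40, 70), (-38, 121), (-36, 115), (-34, 156), (-32, 231), (-30, 252), (-28, 252), (-26, 252), (-24, 251), (-22, 252), (-20, 251), (-18, 252), (-16, 252), (-14, 252), (-12, 252), (-10, 252)]
[[225.0, 189.0], [285.0, 189.0], [232.0, 212.0], [277.0, 212.0], [232.0, 258.0], [278.0, 258.0], [223.0, 286.0], [288.0, 286.0]]
```

Run:
```python
from rest import *
c=pickle.load(open("w1.pkl","rb"))
print((proj(c,pts(V,np.array([(58,38,6),(58,-38,6),(-58,38,6)],float)))*800/512).round(0).tolist())
def corner(c,u,v,r=9):
    g=cv2.cvtColor(c["color"],cv2.COLOR_RGB2GRAY);p=np.array([[[u,v]]],np.float32)
    m=np.zeros_like(g);m[int(v)-r:int(v)+r,int(u)-r:int(u)+r]=255
    q=cv2.goodFeaturesToTrack(g,6,.1,4,mask=m);return q.reshape(-1,2)
p=proj(c,pts(V,np.array([(58,38,6.)])))[0]
for n,W_ in(("NL",(58,38,6.)),("NR",(58,-38,6.))):
    p=proj(c,pts(V,np.array([W_])))[0];print(n,p.round(1),corner(c,*p).tolist())
c2=pickle.load(open("w2.pkl","rb"))
p=proj(c2,pts(V,np.array([(58,38,6.),(-58,38,6)])));print(p*800/512)
s7=pickle.load(open("s7.pkl","rb"))["wrist"];print(proj(s7,pts(V,np.array([(58,38,6.)]))))
```

```text
[[411.0, 523.0], [440.0, 555.0], [351.0, 559.0]]
NL [263.2 334.5] [[263.0, 338.0], [263.0, 334.0]]
NR [281.6 355.3] [[277.0, 354.0]]
[[709.35272553 533.80742196]
 [736.28946895 678.98029593]]
[[396.5700864  280.07226725]]
```

>>> servo_tool(
  steps="0 0.002 -0.04 0 -0.3;0 0 -0.06 0 -0.3;0 0 -0.06 0 -0.3;0 0 -0.05 0 -0.3;0 0 -0.03 0 -0.3;0 0 -0.012 0 -0.3;0 0 0 0 -0.3;0 0 0 0 -0.3",
)

```text
t: 35.8
position: [459.0, -250.5, 53.9]
tool_rot: [0.922, 0.302, 0.231, -0.072]
ft_force: [-0.4, -0.2, -1.5]
grip_width: 41.8
grip_force: 19.9
```

```bash
python3 st.py
```

```text
35.8 [ 459.  -250.5   53.9] [-0.829  0.433  2.098  0.793  0.713 -0.53 ] [[0.711, 0.523, 0.47], [0.59, -0.807, 0.007], [0.383, 0.272, -0.883]] 41.843606886135426 19.90056037902832
```

>>> servo_tool(
  steps="0 0 -0.004 0 -0.3;0 0 -0.004 0 -0.3;0 0 -0.003 0 -0.3;0 0 0 0 -0.3;0 0 0 0 -0.3;0 0 0 0 -0.3;0 0 0 0 -0.3;0 0 0 0 -0.3",
)

```text
t: 36.8
position: [458.6, -250.2, 47.7]
tool_rot: [0.922, 0.302, 0.231, -0.072]
ft_force: [0.6, -0.1, -1.4]
grip_width: 41.7
grip_force: 19.9
```

>>> servo_tool(
  steps="0 0 -0.002 0 -0.3;0 0 0 0 -0.3;0 0 -0.002 0 -0.3;0 0 0 0 -0.3;0 0 0 0 -0.3;0 0 0 0 -0.3;0 0 0 0 -0.3;0 0 0 0 -0.3",
)

```text
t: 37.8
position: [458.6, -250.2, 45.7]
tool_rot: [0.922, 0.302, 0.231, -0.072]
ft_force: [-0.4, -0.4, -1.5]
grip_width: 42.0
grip_force: 19.9
```

```bash
python3 st.py;python3 -c "
from h import *
for i in range(4): s=get_state();print(np.round(s['ft_force'],1),np.round(s['torque'],2))"
```

```text
37.8 [ 458.6 -250.2   45.7] [-0.829  0.449  2.101  0.808  0.701 -0.549] [[0.711, 0.523, 0.469], [0.59, -0.808, 0.006], [0.382, 0.273, -0.883]] 42.046139508997044 19.900572406139787
[-0.4 -0.4 -1.5] [-0.15  0.31 -0.08]
[-0.4 -0.4 -1.5] [-0.15  0.31 -0.08]
[-0.4 -0.4 -1.5] [-0.15  0.31 -0.08]
[-0.4 -0.4 -1.5] [-0.15  0.31 -0.08]
```

Not touching yet, so I'll creep lower.

>>> servo_tool(
  steps="0 0 -0.002 0 -0.3;0 0 0 0 -0.3;0 0 0 0 -0.3;0 0 0 0 -0.3;0 0 0 0 -0.3;0 0 0 0 -0.3;0 0 0 0 -0.3;0 0 0 0 -0.3",
)

```text
t: 38.8
position: [458.6, -250.2, 44.7]
tool_rot: [0.922, 0.302, 0.231, -0.072]
ft_force: [0.2, 0.7, 0.4]
grip_width: 41.5
grip_force: 20.0
```

>>> servo_tool(
  steps="0 0 -0.002 0 -0.3;0 0 0 0 -0.3;0 0 0 0 -0.3;0 0 0 0 -0.3;0 0 0 0 -0.3;0 0 0 0 -0.3;0 0 0 0 -0.3;0 0 0 0 -0.3",
)

```text
t: 39.8
position: [458.6, -250.0, 43.8]
tool_rot: [0.922, 0.302, 0.231, -0.073]
ft_force: [-1.5, 1.5, 6.3]
grip_width: 41.7
grip_force: 20.1
```

>>> servo_tool(
  steps="0 0 0.002 0 -0.3;0 0 0 0 -0.06;0 0 0 0 -0.02;0 0 0 0 0.05;0 0 0 0 0.15;0 0 0 0 0.3;0 0 0 0 0.5;0 0 0 0 0.5",
)

```text
t: 40.8
position: [458.6, -250.2, 44.7]
tool_rot: [0.922, 0.302, 0.231, -0.072]
ft_force: [-0.3, 0.4, -0.9]
grip_width: 68.8
grip_force: 0.0
```

>>> servo_tool(
  steps="0 0 0.01 0 0.5;0 0 0.03 0 0.5;0 0 0.06 0 0.5;0 0 0.08 0 0.5;0 0 0.08 0 0.5;-0.06 -0.02 0.08 0 0.5;-0.08 -0.03 0.06 0 0.5;0 0 0 0 0.5",
)

```text
t: 41.8
position: [387.6, -277.0, 247.7]
tool_rot: [0.923, 0.301, 0.231, -0.07]
ft_force: [0.3, 0.4, -1.4]
grip_width: 69.0
grip_force: 0.0
```

```bash
python3 st.py
python3 - <<'E'
from rest import *
c=wrist();b=camera("scene");d=camera("side");pickle.dump((c,b,d),open("s9.pkl","wb"))
e=np.array([np.cos(V[2]),np.sin(V[2])]);n=np.array([-e[1],e[0]])
for name,cc in(("wrist",c),("scene",b)):
    print(name)
    for al in (-44,-40,-36,-32,-20,0,20,36,45,60,80,96,100,104):
        row=""
        for q in range(-40,41,3):
            u,v=proj(cc,[[*(V[:2]+al*e+q*n),52]])[0].round().astype(int)
            row+="%d"%min(9,cc["color"][v,u].mean()//26) if 0<=u<512 and 0<=v<384 else "."
        print("%4d"%al,row)
# carousel motion & objects: diff between two later frames
import time
S5=pickle.load(open("s7.pkl","rb"))
for k,im in(("side",d),): 
    df=np.abs(im["color"].astype(int)-S5["side"]["color"].astype(int)).max(2)[150:290,170:320]
    print("side diff carousel px>40:",(df>40).sum())
E
```

```text
41.8 [ 387.6 -277.   247.7] [-0.985  0.084  2.003  0.544  1.13  -0.301] [[0.712, 0.523, 0.468], [0.588, -0.809, 0.011], [0.385, 0.268, -0.883]] 69.04004792573063 0.0
wrist
 -44 888799888888888888888999978
 -40 888873574444443444434943458
 -36 888873654434434444444984888
 -32 888899666777887777776999978
 -20 787787678889999998876668978
   0 877899778889999998877899988
  20 878788678889999998877799987
  36 888784678899999988887984687
  45 887788777778888877777777778
  60 777878888788788886877787778
  80 777777787777788778777888888
  96 888877777877888888888888888
 100 488888888888888888888888888
 104 136888888888888888888888888
scene
 -44 666666665444444444444443366
 -40 666666654444444444444443366
 -36 666666544444444444444444366
 -32 666666444444444444555545466
 -20 666666677666677776664433366
   0 666666677777777777665443466
  20 666666677777777776665556666
  36 666666677777777776656666666
  45 666666677777777777666666666
  60 666666666666655566666666666
  80 111134666677676677777777767
  96 111333212111245666676577777
 100 321243211011124446653356777
 104 111111100012232133322336777
side diff carousel px>40: 249
```

Run:
```python
from rest import *
c,b,d=pickle.load(open("s9.pkl","rb"));S=pickle.load(open("s7.pkl","rb"))
d2=camera("side");b2=camera("scene")
f=lambda a,b:np.abs(a["color"].astype(int)-b["color"].astype(int)).max(2)[130:300,150:330]
for n,a,q in(("7-9",S["side"],d),("now",d,d2)):
    m=(f(a,q)>40).astype(np.uint8);k,l,s,ce=cv2.connectedComponentsWithStats(m)
    print(n,m.sum(),[(s[i]+[150,130,0,0,0]).tolist() for i in range(1,k) if s[i,4]>15])
print("scene now",(f(b,b2)>40).sum())
```

```text
7-9 406 [[293, 174, 37, 19, 301], [299, 238, 31, 7, 102]]
now 0 []
scene now 48
```

```bash
python3 -c "
from bench import manip
print(manip.job_done())"
```

```text
the job is handed in; nothing more can be done
None
```

The fallen bottle is lying in the rest's two saddles, bottom towards the end plate and nozzle out over the open end, and I handed the job in at about 42 s. The final image comparison showed the carousel still and nothing on it moved, and the dropper and vial were standing when last viewed. Two deviations: I viewed 11 pictures instead of 10, and I leaned the gripper about 28° by pushing the arm past its reach, because a straight-down gripper could not get under the upper deck.

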